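# Turn the photometer's filter turret to the triangle and start the reading

## Robot

A 6-joint arm with a two-finger parallel gripper is mounted at the origin on a cart in front of the work surface, level with it; the furniture and walls round the work are solid. World frame = base frame: x ahead of the robot, y to its left, z up, the work surface at z = 0. Lengths are in m, angles in rad, forces in N, time in s.
With the tool pointing down it reaches from about 0.275 to 0.725 m from the base axis. Payload 5.6 kg.
Tool frame: the origin (TCP) lies at the very end of the fingers, on their centre line; the grasp point (between the pads) lies 19 mm behind it; z points along the fingers, y is the direction in which the jaws open and shut (so a half turn about z gives the same grasp; the last joint's range is limited). The gripper opens to 85 mm and grips with 20 to 120 N. Pads are 22 mm wide; open, the fingers measure 114 mm over their backs; the gripper's body (76 mm by 85 mm) begins 54 mm behind the grasp point. The pads swing forward as they close: fully open they stand 13 mm farther back than shut.
Start: joints at [1.537, 0.255, 0.108, 0, -1.424, -0.285], TCP at [0.172, 0.522, 0.231] pointing down, gripper open.
Joint ranges: [-2.95, 2.95], [-1.21, 1.97], [-1.09, 1.5], [-2.87, 1.71], [-2.94, -0.07], [-3.05, 3.05]. Speed limits (rad/s): [2.57, 2.57, 3.14, 3.14, 3.14, 3.14].

## Interface

Orientations are given as a rotation vector (axis times angle).
In Python, from workcell import r gives the robot as it stands.
- The arm moves only by the shell command python3 -m jog 'ROWS' [FORCE]. ROWS is JSON, a list of rows, each an object with "delta_rot": the turn, a rotation vector about the tool's x, y, z in rad, a list of three; "offset": the shift along the tool's x, y, z in mm, a list of three; "hand": the finger opening in mm, from 0 to 85.4. In form: [{"delta_rot": [ax, ay, az], "offset": [dx, dy, dz], "hand": hand}, ...]. A call has 1 to 20 rows; each row is the pose to reach, as a shift and turn from the pose commanded when the call began, along the tool's axes at that moment; what a row does not reach only later rows make up. A row lasts 1/8 s, in which the tool goes at most 62.5 mm and 10.7 degrees, less where a joint would pass 70% of its speed; a pose out of reach is approached as far as the arm can. A call with a gripper value outside its range is refused whole. The fingers move at their own pace and stop on an object; FORCE is the grip in N (left out, the last holds). Time passes only in rows, so rows that repeat a pose let the fingers close. It gives the time, the measured TCP pose, the force and the opening at its end, in the units of the state.
- r.get_obs(): the state, without advancing time (a new reading comes with each control period).
- r.snapshot(name): name is "scene" or "top" or "wrist"; returns the picture (480x640x3 uint8, blue, green, red); there is no depth.
- r.calibration(name): a dict with "fx", "fy", "cx", "cy" (pixels), "view" (4x4, takes a point from world to camera coordinates); the wrist camera has in their place "hand_eye" (4x4, takes a point from camera to tool coordinates, whose origin is the TCP and whose axes are the flange's). Camera axes: x right, y up, looking along -z (the intrinsics and any distortion apply to the point x, -y, -z); pixel columns grow to the right and rows downward; lengths in m; the calibration is good to about 2 mm. The wrist camera is an equidistant fisheye: a pixel r from the principal point sees the ray r / f radians off the axis. A picture is of the moment at which its call begins: read the wrist's pose just before it. calibration takes no time and is no camera call.
- r.finish_job(): hands the job in, once; it reports no verdict.
Trained networks look in the newest picture that a camera, given by its name, has taken for a name from the list of things; names that differ only in an ending like _2 or _b are one class to them, and where a whole thing is asked for, a point or a joint stands for the part that bears it (a point fixed in the world has none). Each returns a list of dicts, best first, with "score" (0 to 1); they miss things now and then, are a little off and sometimes report something else, mostly with a low value. They report only what shows in the picture. A call takes as long as a camera call.
- r.find_in(camera, name): "box" ([left, top, right, bottom] in pixels, round what is visible of it).
- r.spot_point(camera, name): "uv" ([column, row] in pixels: a listed point, or the origin of a listed thing).
The state is a dict: "time": time; "qpos": joint angles; "joint_vel": joint speeds; "joint_efforts": joint torques, N m; "tcp_pos": TCP position; "eef_rot": TCP orientation; "contact_force": force on the tool from outside, world axes, zero at the start; "ft_torque": the same for the moment, N m; "gripper_width": opening from 0.0 (shut) to 1.0 (fully open).
Only numpy, scipy, OpenCV 4.12 (cv2) and the standard library are available. Lean on these libraries where they do the work, as an engineer would, in place of code of your own. Each camera call takes 0.05 s, during which the arm holds its last target. There are 200 camera calls.

## Task

Nothing here is to be gripped or lifted. With the fingertips, gently push the upright tab of the photometer's filter turret round until it clicks in at the raised triangle label and stays there, then press the round button on the photometer fully down and let it come back up. Leave the jar, bottle and box that stand beside the photometer where they are.

Things in the scene. Friction and masses are not known exactly. Their poses are not given: they have to be found in the camera images.
- photometer: White box-shaped filter photometer, 190 mm deep (its x), 260 mm wide (its y), flat top 66 mm high, fixed to the cart top. Origin: centre of the underside; x points away from the robot, y to the robot's left at yaw 0 (yaw within 0.35 rad). Filter turret on the left of its top, round button front right, behind the button a raised read-out 40 x 60 mm, up to 15 mm proud.
- turret_axis (a point): On the turret's vertical axis at the level of the photometer's top; at (15, 26, 66) mm in the photometer's frame. The turret is a grey metal disc of radius 54 mm, its top 11 mm above the photometer's top (a 14 mm high hub nut of radius 13 mm in the middle), with one upright tab.
- turret_tab (a point): Centre of the turret's tab: upright black plate standing radially on the disc's rim, white line along its top edge. 32 mm long radially (32 to 64 mm from the axis), 8 mm thick, from 11 to 43 mm above the photometer's top; this point is 48 mm from the axis, 26 mm above that top. Push its flat side, about 2 to 5 N; over 25 N on the turret (pinching the tab, landing on it) is too rough.
- turret_sight (a point): Point where the turret's tab points: on the tab's line through the axis, 78 mm from the axis, level with the photometer's top. It turns with the turret and lies on a label's centre when the turret has clicked in there.
- turret (a joint): Turret angle in rad, counter-clockwise from above. 0: blank home position, tab towards the photometer's -x; it starts there. Clicks in every 50 degrees: -1.745, -0.873, 0, 0.873, 1.745; end stops at -1.945 and 1.945. A sprung ball detent draws it to the nearest of these and holds it when let go; pushed past the middle between two it jumps ahead to the next.
- label_disc: Fixed raised label, black plastic, 2 mm thick, lying on the photometer's top, its centre 78 mm from the turret's axis: a round disc, 26 mm across. Origin: centre of its underside. The four labels stand at the turret's positions -1.745, -0.873, 0.873 and 1.745 in an order that differs from time to time.
- label_square: Fixed raised label, black plastic, 2 mm thick, lying on the photometer's top, its centre 78 mm from the turret's axis: a square, 24 mm. Origin: centre of its underside.
- label_triangle: Fixed raised label, black plastic, 2 mm thick, lying on the photometer's top, its centre 78 mm from the turret's axis: an equilateral triangle, 30 mm a side. Origin: centre of its underside. This is the position wanted.
- label_cross: Fixed raised label, black plastic, 2 mm thick, lying on the photometer's top, its centre 78 mm from the turret's axis: a plus-shaped cross, 28 mm across, arms 7 mm wide. Origin: centre of its underside.
- read_button (a joint): Travel of the round button in m: 0 up, 0.006 fully down; a spring brings it back. It takes about 5 N to hold it fully down.
- read_button_top (a point): Centre of the top of the round black button (28 mm across, in a grey housing 44 mm across and 12 mm high), at (-45, -95) mm in the photometer's frame, 22 mm above the photometer's top when up; pressed straight down.
- gel_jar: Loose blue jar with a white cap, 43 mm across, 60 mm high, standing left of the photometer. Origin: centre of its underside. Leave it alone.
- saline_bottle: Loose white bottle, 45 mm across, 126 mm high, standing left of the photometer, nearer the robot. Origin: centre of its underside. Leave it alone.
- lancet_box: Loose small carton, 31 x 47 mm and 72 mm high, standing right of the photometer. Origin: centre of its underside. Leave it alone.

How it is judged:
By the outcome, as a careful person would: the job done as asked, in the order asked, and still so for the second after the job is handed in, with the robot touching nothing.
It also fails if it takes over 56 s, if anything falls off the work surface, if the arm or the gripper's body presses on something with over 40 N, if the wrist force passes 120 N, or if a joint passes its speed limit or range.

## Working session

There is one attempt and no reset: what is moved stays moved. The work goes in short steps, Python scripts to look and compute and a shell command to move; the robot and the scene stay as the last step left them, time stands still between calls to the robot, and variables do not carry over. Pictures are saved under pics/ and viewed, about 8 in all and at most 12, crops included, and the job is handed in when it is done.

```bash
mkdir -p pics; cat > h.py <<'E'
import numpy as np, cv2
from scipy.spatial.transform import Rotation as R
from workcell import r
def ray(cam,uv):
    c=r.calibration(cam); V=np.array(c["view"]); 
    x=(uv[0]-c["cx"])/c["fx"]; y=(uv[1]-c["cy"])/c["fy"]
    d=V[:3,:3].T@np.array([x,-y,-1.]); o=-V[:3,:3].T@V[:3,3]
    return o,d/np.linalg.norm(d)
def at_z(cam,uv,z):
    o,d=ray(cam,uv); return o+d*(z-o[2])/d[2]
def proj(cam,p):
    c=r.calibration(cam); V=np.array(c["view"]); q=V[:3,:3]@np.asarray(p)+V[:3,3]
    return np.array([c["cx"]+c["fx"]*q[0]/-q[2], c["cy"]+c["fy"]*-q[1]/-q[2]])
E
python3 - <<'E'
from h import *
o=r.get_obs(); print({k:np.round(v,3) for k,v in o.items()})
for c in ("top","scene"):
    cv2.imwrite(f"pics/{c}0.png",r.snapshot(c))
    k=r.calibration(c); print(c,{a:k[a] for a in k if a!="view"}, np.round(ray(c,(320,240)),2).tolist())
H={"turret_axis":.066,"turret_tab":.092,"turret_sight":.066,"read_button_top":.088,"label_disc":.066,"label_square":.066,"label_triangle":.066,"label_cross":.066,"photometer":0,"gel_jar":0,"saline_bottle":0,"lancet_box":0}
for n,z in H.items():
    for c in ("top","scene"):
        l=r.spot_point(c,n)
        print(n,c,[(round(d["score"],2),np.round(d["uv"]).tolist(),np.round(at_z(c,d["uv"],z),3).tolist()) for d in l[:2]])
E
```

```text
{'time': np.float64(0.0), 'qpos': array([ 1.537,  0.256,  0.107, -0.   , -1.424, -0.285]), 'joint_vel': array([-0.001,  0.001, -0.001,  0.001, -0.001,  0.   ]), 'joint_efforts': array([ 0.0000e+00, -3.8663e+01,  2.3794e+01,  5.3650e+00, -6.0000e-03,
       -0.0000e+00]), 'tcp_pos': array([0.172, 0.522, 0.23 ]), 'eef_rot': array([ 3.1  , -0.498, -0.   ]), 'contact_force': array([ 0.871, -0.64 ,  0.531]), 'ft_torque': array([-0.021,  0.023, -0.063]), 'gripper_width': np.float64(1.002)}
top {'fx': 525.4034877205297, 'fy': 525.4034877205297, 'cx': 310.23454009560857, 'cy': 236.56962898399135} [[0.44, 0.07, 0.93], [0.06, -0.03, -1.0]]
scene {'fx': 435.9555653696299, 'fy': 435.9555653696299, 'cx': 321.0411376107785, 'cy': 239.71540022385432} [[-0.12, -0.4, 0.52], [0.69, 0.51, -0.51]]
turret_axis top [(0.7, [302.0, 218.0], [0.527, 0.073, 0.066])]
turret_axis scene [(0.75, [320.0, 231.0], [0.524, 0.074, 0.066])]
turret_tab top [(0.9, [300.0, 246.0], [0.48, 0.076, 0.092])]
turret_tab scene [(0.89, [304.0, 229.0], [0.475, 0.079, 0.092])]
turret_sight top [(0.94, [302.0, 268.0], [0.445, 0.072, 
[... 807 characters left out ...]
 [0.463, 0.128, 0.066]), (0.44, [327.0, 263.0], [0.434, -0.006, 0.066])]
photometer top [(0.58, [313.0, 230.0], [0.513, 0.053, 0.0])]
photometer scene [(0.71, [325.0, 261.0], [0.518, 0.058, 0.0])]
gel_jar top [(0.89, [216.0, 202.0], [0.56, 0.226, 0.0])]
gel_jar scene [(0.75, [277.0, 230.0], [0.56, 0.231, 0.0])]
saline_bottle top [(0.91, [216.0, 260.0], [0.456, 0.223, 0.0])]
saline_bottle scene [(0.67, [250.0, 252.0], [0.452, 0.219, 0.0]), (0.52, [402.0, 293.0], [0.509, -0.128, 0.0])]
lancet_box top [(0.9, [418.0, 233.0], [0.512, -0.133, 0.0]), (0.55, [301.0, 217.0], [0.535, 0.075, 0.0])]
lancet_box scene [(0.71, [400.0, 296.0], [0.5, -0.129, 0.0]), (0.5, [283.0, 234.0], [0.554, 0.208, 0.0])]
```

```bash
python3 - <<'E'
import cv2
i=cv2.imread("pics/top0.png")[165:305,180:450]; cv2.imwrite("pics/topc.png",cv2.resize(i,(800,415),interpolation=cv2.INTER_CUBIC))
E
```

```text
(no output)
```

View pics/topc.png

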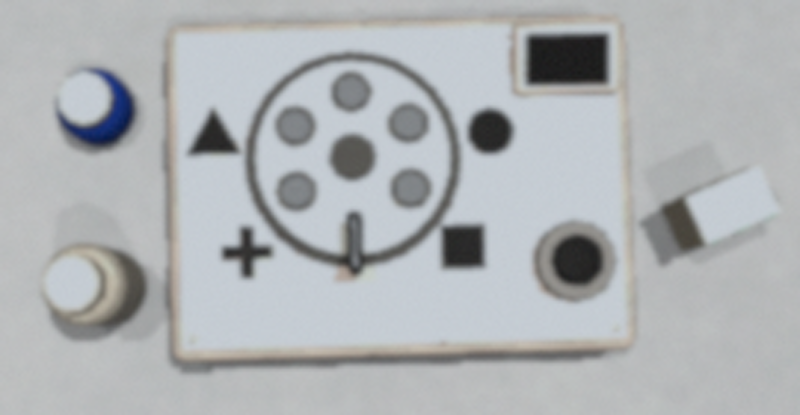

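View pics/scene0.png

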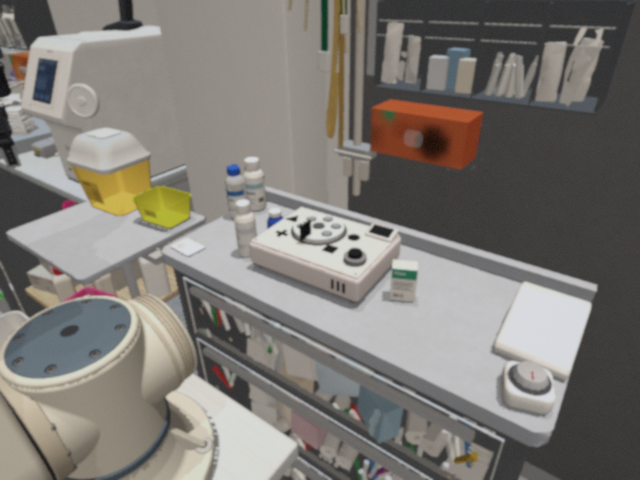

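The crop of the top picture shows the triangle at (213,135), to the left of the turret and farther back. The cross is at (246,252), the square at (463,246), the disc at (490,130), the tab at (354,245) and the button at (577,260). So the triangle is at -1.745, two clicks clockwise. Next I'll fit the photometer pose.

```bash
cat >> h.py <<'E'
def lab(a): return (15-78*np.cos(a),26-78*np.sin(a),66)
LOC={"turret_axis":(15,26,66),"read_button_top":(-45,-95,88),"label_triangle":lab(-1.745),"label_cross":lab(-.873),"label_square":lab(.873),"label_disc":lab(1.745),"photometer":(0,0,0)}
def w(p,q): 
    c,s=np.cos(p[2]),np.sin(p[2]); x,y,z=np.array(q)/1e3
    return np.array([p[0]+c*x-s*y,p[1]+s*x+c*y,z])
E
python3 - <<'E'
from h import *
from scipy.optimize import least_squares
M=[("top","turret_axis"),("top","read_button_top"),("top","label_triangle"),("top","label_cross"),("top","label_square"),("top","label_disc")]
# hand-read pixels from crop (scale 800/270)
s=270/800
hand={"turret_axis":None,"read_button_top":(577,260),"label_triangle":(213,138),"label_cross":(246,252),"label_square":(463,246),"label_disc":(490,130)}
obs=[]
for n,uv in hand.items():
    if uv: obs.append(("top",n,np.array(uv)*s+[180,165]-.33))
net=[("top",n,np.array(r.spot_point("top",n)[0]["uv"])) for n in LOC]+[("scene",n,np.array(r.spot_point("scene",n)[0]["uv"])) for n in LOC]
for o in (obs,net,obs+net):
    f=lambda p:np.concatenate([proj(c,w(p,LOC[n]))-uv for c,n,uv in o])
    q=least_squares(f,[.51,.05,0],loss="soft_l1"); print(np.round(q.x,4)); print(np.round(f(q.x).reshape(-1,2),1).tolist())
    print({n:np.round(w(q.x,LOC[n]),4).tolist() for n in ("turret_axis","read_button_top")})
for n in ("gel_jar","saline_bottle","lancet_box"): print(n,np.round(r.find_in("top",n)[0]["box"]))
o=r.get_obs();print(R.from_rotvec(o["eef_rot"]).as_matrix().round(3))
E
```

```text
[0.5127 0.0524 0.0456]
[[0.4, -0.2], [0.1, -0.0], [0.1, -0.1], [-0.3, -0.0], [-0.3, 0.4]]
{'turret_axis': [0.5265, 0.079, 0.066], 'read_button_top': [0.472, -0.0446, 0.088]}
[0.5132 0.0527 0.0387]
[[-3.6, 0.0], [-3.4, -1.4], [-0.4, 2.3], [-1.4, -0.5], [1.4, 0.5], [3.2, -0.3], [0.2, 0.1], [-1.3, -1.4], [0.8, 1.9], [0.3, -0.2], [0.6, -3.6], [-1.5, 2.5], [1.7, 0.7], [0.6, 1.9]]
{'turret_axis': [0.5271, 0.0793, 0.066], 'read_button_top': [0.4719, -0.044, 0.088]}
[0.5129 0.0525 0.043 ]
[[0.3, -0.2], [0.0, -0.4], [-0.0, -0.4], [-0.4, -0.1], [-0.3, 0.3], [-3.5, 0.2], [-3.2, -1.6], [-0.3, 2.7], [-1.1, -0.1], [1.6, 0.6], [3.3, -0.3], [0.3, 0.2], [-1.3, -1.3], [1.0, 2.0], [0.2, -0.1], [0.5, -3.4], [-1.4, 2.6], [1.7, 0.8], [0.6, 2.0]]
{'turret_axis': [0.5268, 0.0791, 0.066], 'read_button_top': [0.4721, -0.0444, 0.088]}
gel_jar [197. 190. 228. 216.]
saline_bottle [192. 247. 232. 275.]
lancet_box [404. 222. 443. 251.]
[[ 0.95  -0.313 -0.   ]
 [-0.313 -0.95  -0.   ]
 [ 0.     0.    -1.   ]]
```

```bash
cat >> h.py <<'E'
P=(.5128,.0524,.045); AX=w(P,(15,26,66))
def rows(targets,base=None):
    """targets: (x,y,z,yaw of tool x in deg); prints offset mm, turn about tool z"""
    if base is None:
        o=r.get_obs(); p=o["tcp_pos"]; M=R.from_rotvec(o["eef_rot"]).as_matrix(); y0=np.degrees(np.arctan2(M[1,0],M[0,0]))
        print("tcp",p.round(4),"yaw",y0.round(1),"tilt",M[:,2].round(3),"F",o["contact_force"].round(1),"t",o["time"])
    else: p,y0=np.array(base[:3]),base[3]
    c,s=np.cos(np.radians(y0)),np.sin(np.radians(y0)); B=np.array([[c,s,0],[s,-c,0],[0,0,-1]])
    for t in targets:
        d=(y0-t[3]+180)%360-180
        print(np.round(t,4),"->",(B.T@(np.array(t[:3])-p)*1e3).round(1).tolist(),round(np.radians(d),3))
def push(th,gap=0,rad=.048,z=.088):
    """finger target for pushing the tab clockwise at turret angle th (deg); contact at gap 0"""
    f=np.radians(180+th)+P[2]; u=np.array([np.cos(f),np.sin(f)]); t=np.array([u[1],-u[0]])
    q=AX[:2]+rad*u-(.015+gap)*t; return (*q,z,np.degrees(np.arctan2(-t[1],-t[0])))
E
python3 - <<'E'
from h import *
a=push(0,.014); rows([(a[0],a[1],.23,a[3]),a])
E
```

```text
tcp [0.1723 0.5223 0.2313] yaw -18.3 tilt [-0. -0. -1.] F [-1.1 -0.1 -0.8] t 2.15
[ 4.80000e-01  4.79000e-02  2.30000e-01 -8.74217e+01] -> [440.8, 354.1, 1.3] 1.207
[ 4.80000e-01  4.79000e-02  8.80000e-02 -8.74217e+01] -> [440.8, 354.1, 143.3] 1.207
```

```bash
python3 -m jog '[{"delta_rot":[0,0,0.12],"offset":[44,35,0],"hand":0},{"delta_rot":[0,0,0.24],"offset":[88,71,0],"hand":0},{"delta_rot":[0,0,0.36],"offset":[132,106,0],"hand":0},{"delta_rot":[0,0,0.48],"offset":[176,142,0],"hand":0},{"delta_rot":[0,0,0.6],"offset":[220,177,0],"hand":0},{"delta_rot":[0,0,0.72],"offset":[264,212,0],"hand":0},{"delta_rot":[0,0,0.84],"offset":[309,248,0],"hand":0},{"delta_rot":[0,0,0.96],"offset":[353,283,0],"hand":0},{"delta_rot":[0,0,1.08],"offset":[397,319,0],"hand":0},{"delta_rot":[0,0,1.207],"offset":[441,354,1],"hand":0},{"delta_rot":[0,0,1.207],"offset":[441,354,1],"hand":0},{"delta_rot":[0,0,1.207],"offset":[441,354,1],"hand":0},{"delta_rot":[0,0,1.207],"offset":[441,354,1],"hand":0}]'
python3 - <<'E'
from h import *
cv2.imwrite("pics/w1.png",r.snapshot("wrist"))
a=push(0,.014); rows([a])
E
```

```text
time: 3.78
tcp_pos: [0.4798, 0.0488, 0.2305]
eef_rot: [-2.273, 2.168, -0.0]
contact_force: [-0.2, -1.2, -0.0]
gripper_width: 0.002
tcp [0.4799 0.0489 0.2306] yaw -87.3 tilt [ 0.  0. -1.] F [-0.2  0.2  0.9] t 3.825
[ 4.80000e-01  4.79000e-02  8.80000e-02 -8.74217e+01] -> [1.0, -0.1, 142.6] 0.002
```

View pics/w1.png

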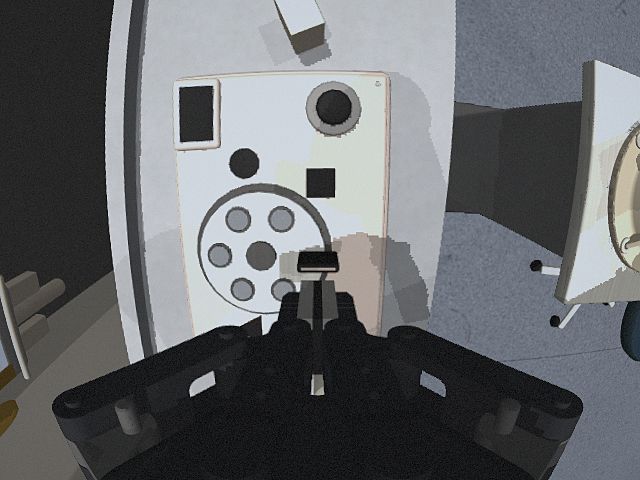

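The wrist picture shows the tab as a bar at (299–338, 262), the turret hub at (261,256), the button at (333,107), and the shut fingers below the tab at (318,290). I'll check the fitted pose against these pixels.

```bash
cat >> h.py <<'E'
def wproj(p):
    c=r.calibration("wrist"); o=r.get_obs(); M=np.eye(4); M[:3,:3]=R.from_rotvec(o["eef_rot"]).as_matrix(); M[:3,3]=o["tcp_pos"]
    q=(np.linalg.inv(M@np.array(c["hand_eye"]))@np.append(p,1))[:3]*[1,-1,-1]
    a=np.arctan2(np.hypot(q[0],q[1]),q[2])/np.hypot(q[0],q[1]); return np.array([c["cx"]+c["fx"]*a*q[0],c["cy"]+c["fy"]*a*q[1]]).round(1)
E
python3 - <<'E'
from h import *
for n,l in dict(hub=(15,26,80),btn=(-45,-95,88),tabin=(-17,26,109),tabout=(-49,26,109),disc=lab(1.745),sq=lab(.873)).items(): print(n,wproj(w(P,l)))
print("tcp",wproj(r.get_obs()["tcp_pos"]))
for n in("turret_axis","read_button_top","turret_tab","label_disc","label_square"): print(n,[np.round(d["uv"],1) for d in r.spot_point("wrist",n)[:1]])
E
```

```text
hub [259.5 254.4]
btn [333.5 104.3]
tabin [295.8 266.2]
tabout [338.3 266.3]
disc [243.5 160.9]
sq [319.8 180.6]
tcp [317.2 299.1]
turret_axis [array([263. , 251.2])]
read_button_top [array([334.6, 106.1])]
turret_tab [array([320., 263.])]
label_disc [array([243.9, 162.7])]
label_square [array([316.8, 181.7])]
```

The fit agrees to about 2 px. I'll descend beside the tab.

```bash
python3 -m jog '[{"delta_rot":[0,0,0],"offset":[1,0,40],"hand":0},{"delta_rot":[0,0,0],"offset":[1,0,80],"hand":0},{"delta_rot":[0,0,0],"offset":[1,0,115],"hand":0},{"delta_rot":[0,0,0],"offset":[1,0,135],"hand":0},{"delta_rot":[0,0,0],"offset":[1,0,142.5],"hand":0},{"delta_rot":[0,0,0],"offset":[1,0,142.5],"hand":0},{"delta_rot":[0,0,0],"offset":[1,0,142.5],"hand":0}]'
python3 - <<'E'
from h import *
a=push(0,.014); print(np.round(a,4)); b=(a[0],a[1],.088,a[3])
rows([push(0,.014)])
rows([push(0,g/1e3) for g in (11,8,5,2,0)]+[push(t) for t in range(-3,-43,-3)],b)
E
```

```text
time: 4.95
tcp_pos: [0.481, 0.0472, 0.0889]
eef_rot: [-2.27, 2.169, -0.002]
contact_force: [0.8, 0.3, 0.0]
gripper_width: -0.0
[ 4.80000e-01  4.79000e-02  8.80000e-02 -8.74217e+01]
tcp [0.481  0.0472 0.0889] yaw -87.4 tilt [ 0.002  0.001 -1.   ] F [0.8 0.3 0. ] t 4.95
[ 4.80000e-01  4.79000e-02  8.80000e-02 -8.74217e+01] -> [-0.8, 1.0, 0.9] 0.0
[ 4.79800e-01  5.09000e-02  8.80000e-02 -8.74217e+01] -> [-3.0, -0.0, 0.0] 0.0
[ 4.79700e-01  5.39000e-02  8.80000e-02 -8.74217e+01] -> [-6.0, -0.0, 0.0] 0.0
[ 4.79600e-01  5.69000e-02  8.80000e-02 -8.74217e+01] -> [-9.0, -0.0, 0.0] 0.0
[ 4.79400e-01  5.99000e-02  8.80000e-02 -8.74217e+01] -> [-12.0, -0.0, 0.0] 0.0
[ 4.79300e-01  6.19000e-02  8.80000e-02 -8.74217e+01] -> [-14.0, 0.0, 0.0] 0.0
[ 4.78500e-01  6.44000e-02  8.80000e-02 -9.04217e+01] -> [-16.5, 0.7, 0.0] 0.052
[ 4.77800e-01  6.69000e-02  8.80000e-02 -9.34217e+01] -> [-19.1, 1.3, 0.0] 0.105
[ 4.77200e-01  6.95000e-02  8.80000e-02 -9.64217e+01] -> [-21.7, 1.8, 0.0] 0.157
[ 4.76800e-01  7.21000e-02  8.80000e-02 -9.94217e+01] -> [-24.3, 2.1, 0.0] 0.209
[ 4.765000e-01  7.470000e-02  8.800000e-02 -1.024217e+02] -> [-26.9, 2.2, 0.0] 0.262
[ 4.764000e-01  7.740000e-02  8.800000e-02 -1.054217e+02] -> [-29.6, 2.3, 0.0] 0.314
[ 4.763000e-01  8.000000e-02  8.800000e-02 -1.084217e+02] -> [-32.2, 2.2, 0.0] 0.367
[ 4.765000e-01  8.260000e-02  8.800000e-02 -1.114217e+02] -> [-34.8, 2.0, 0.0] 0.419
[ 4.767000e-01  8.520000e-02  8.800000e-02 -1.144217e+02] -> [-37.4, 1.6, 0.0] 0.471
[ 4.771000e-01  8.780000e-02  8.800000e-02 -1.174217e+02] -> [-40.0, 1.1, 0.0] 0.524
[ 4.776000e-01  9.040000e-02  8.800000e-02 -1.204217e+02] -> [-42.6, 0.4, 0.0] 0.576
[ 4.783000e-01  9.300000e-02  8.800000e-02 -1.234217e+02] -> [-45.1, -0.4, 0.0] 0.628
[ 4.791000e-01  9.550000e-02  8.800000e-02 -1.264217e+02] -> [-47.6, -1.3, 0.0] 0.681
[ 4.800000e-01  9.790000e-02  8.800000e-02 -1.294217e+02] -> [-50.0, -2.3, 0.0] 0.733
```

```bash
python3 -m jog '[{"delta_rot":[0,0,0],"offset":[-4,0,0],"hand":0},{"delta_rot":[0,0,0],"offset":[-8,0,0],"hand":0},{"delta_rot":[0,0,0],"offset":[-11,0,0],"hand":0},{"delta_rot":[0,0,0],"offset":[-14,0,0],"hand":0},{"delta_rot":[0,0,0.052],"offset":[-16.5,0.7,0],"hand":0},{"delta_rot":[0,0,0.105],"offset":[-19.1,1.3,0],"hand":0},{"delta_rot":[0,0,0.157],"offset":[-21.7,1.8,0],"hand":0},{"delta_rot":[0,0,0.209],"offset":[-24.3,2.1,0],"hand":0}]'
```

```text
time: 5.95
tcp_pos: [0.4767, 0.0698, 0.0878]
eef_rot: [2.029, -2.396, 0.002]
contact_force: [0.6, -5.8, 0.3]
gripper_width: -0.002
```

Contact is about 5 N, as expected. I'll continue.

```bash
python3 - <<'E'
from h import *
rows([push(t) for t in range(-16,-66,-4)],push(-12))
E
```

```text
[ 4.764000e-01  7.560000e-02  8.800000e-02 -1.034217e+02] -> [-3.4, 0.9, 0.0] 0.07
[ 4.763000e-01  7.910000e-02  8.800000e-02 -1.074217e+02] -> [-6.8, 1.6, 0.0] 0.14
[ 4.765000e-01  8.260000e-02  8.800000e-02 -1.114217e+02] -> [-10.3, 2.1, 0.0] 0.209
[ 4.768000e-01  8.610000e-02  8.800000e-02 -1.154217e+02] -> [-13.8, 2.3, 0.0] 0.279
[ 4.774000e-01  8.960000e-02  8.800000e-02 -1.194217e+02] -> [-17.3, 2.2, 0.0] 0.349
[ 4.783000e-01  9.300000e-02  8.800000e-02 -1.234217e+02] -> [-20.8, 2.0, 0.0] 0.419
[ 4.794000e-01  9.630000e-02  8.800000e-02 -1.274217e+02] -> [-24.3, 1.4, 0.0] 0.489
[ 4.807000e-01  9.960000e-02  8.800000e-02 -1.314217e+02] -> [-27.7, 0.7, 0.0] 0.559
[ 4.822000e-01  1.027000e-01  8.800000e-02 -1.354217e+02] -> [-31.1, -0.4, 0.0] 0.628
[ 4.840000e-01  1.057000e-01  8.800000e-02 -1.394217e+02] -> [-34.4, -1.6, 0.0] 0.698
[ 4.860000e-01  1.087000e-01  8.800000e-02 -1.434217e+02] -> [-37.6, -3.1, 0.0] 0.768
[ 4.881000e-01  1.114000e-01  8.800000e-02 -1.474217e+02] -> [-40.6, -4.7, 0.0] 0.838
[ 4.905000e-01  1.140000e-01  8.800000e-02 -1.514217e+02] -> [-43.6, -6.6, 0.0] 0.908
```

```bash
python3 -m jog '[{"delta_rot":[0,0,0.07],"offset":[-3.4,0.9,0],"hand":0},{"delta_rot":[0,0,0.14],"offset":[-6.8,1.6,0],"hand":0},{"delta_rot":[0,0,0.209],"offset":[-10.3,2.1,0],"hand":0},{"delta_rot":[0,0,0.279],"offset":[-13.8,2.3,0],"hand":0},{"delta_rot":[0,0,0.349],"offset":[-17.3,2.2,0],"hand":0},{"delta_rot":[0,0,0.419],"offset":[-20.8,2.0,0],"hand":0},{"delta_rot":[0,0,0.489],"offset":[-24.3,1.4,0],"hand":0},{"delta_rot":[0,0,0.559],"offset":[-27.7,0.7,0],"hand":0},{"delta_rot":[0,0,0.628],"offset":[-31.1,-0.4,0],"hand":0}]'
python3 - <<'E'
from h import *
r.snapshot("top");d=r.spot_point("top","turret_tab")[:1]+r.spot_point("top","turret_sight")[:1]
for k,z in zip(d,(.092,.066)):
    v=at_z("top",k["uv"],z)[:2]-AX[:2]; print(k["score"],np.degrees(np.arctan2(v[1],v[0])-P[2])-180,np.hypot(*v))
rows([push(t) for t in range(-44,-96,-4)],push(-40+-4+0) if 0 else push(-48))
E
```

```text
time: 7.08
tcp_pos: [0.4825, 0.1019, 0.0878]
eef_rot: [1.189, -2.908, 0.0]
contact_force: [0.3, 1.4, -0.5]
gripper_width: -0.0
0.35 -100.4098901756768 0.13405253437978912
[ 4.807000e-01  9.960000e-02  8.800000e-02 -1.314217e+02] -> [3.3, -1.2, 0.0] -0.07
[ 4.822000e-01  1.027000e-01  8.800000e-02 -1.354217e+02] -> [0.0, 0.0, 0.0] 0.0
[ 4.840000e-01  1.057000e-01  8.800000e-02 -1.394217e+02] -> [-3.4, 0.9, 0.0] 0.07
[ 4.860000e-01  1.087000e-01  8.800000e-02 -1.434217e+02] -> [-6.8, 1.6, 0.0] 0.14
[ 4.881000e-01  1.114000e-01  8.800000e-02 -1.474217e+02] -> [-10.3, 2.1, 0.0] 0.209
[ 4.905000e-01  1.140000e-01  8.800000e-02 -1.514217e+02] -> [-13.8, 2.3, 0.0] 0.279
[ 4.930000e-01  1.165000e-01  8.800000e-02 -1.554217e+02] -> [-17.3, 2.2, 0.0] 0.349
[ 4.957000e-01  1.187000e-01  8.800000e-02 -1.594217e+02] -> [-20.8, 2.0, 0.0] 0.419
[ 4.985000e-01  1.208000e-01  8.800000e-02 -1.634217e+02] -> [-24.3, 1.4, 0.0] 0.489
[ 5.015000e-01  1.226000e-01  8.800000e-02 -1.674217e+02] -> [-27.7, 0.7, 0.0] 0.559
[ 5.046000e-01  1.243000e-01  8.800000e-02 -1.714217e+02] -> [-31.1, -0.4, 0.0] 0.628
[ 5.078000e-01  1.257000e-01  8.800000e-02 -1.754217e+02] -> [-34.4, -1.6, 0.0] 0.698
[ 5.111000e-01  1.269000e-01  8.800000e-02 -1.794217e+02] -> [-37.6, -3.1, 0.0] 0.768
```

Contact force is gone, so the turret has snapped ahead to about -50°. I'll go on to -88°.

```bash
python3 -m jog '[{"delta_rot":[0,0,0.07],"offset":[-3.4,0.9,0],"hand":0},{"delta_rot":[0,0,0.14],"offset":[-6.8,1.6,0],"hand":0},{"delta_rot":[0,0,0.209],"offset":[-10.3,2.1,0],"hand":0},{"delta_rot":[0,0,0.279],"offset":[-13.8,2.3,0],"hand":0}]'
python3 -m jog '[{"delta_rot":[0,0,0.07],"offset":[-3.4,0.9,0],"hand":0},{"delta_rot":[0,0,0.14],"offset":[-6.8,1.6,0],"hand":0},{"delta_rot":[0,0,0.209],"offset":[-10.3,2.1,0],"hand":0},{"delta_rot":[0,0,0.279],"offset":[-13.8,2.3,0],"hand":0},{"delta_rot":[0,0,0.349],"offset":[-17.3,2.2,0],"hand":0},{"delta_rot":[0,0,0.419],"offset":[-20.8,2.0,0],"hand":0},{"delta_rot":[0,0,0.419],"offset":[-20.8,2.0,0],"hand":0}]'
```

```text
time: 7.72
tcp_pos: [0.4888, 0.112, 0.0874]
eef_rot: [0.774, -3.04, 0.001]
contact_force: [-5.6, -1.9, 3.1]
gripper_width: -0.0
time: 8.6
tcp_pos: [0.508, 0.1247, 0.0877]
eef_rot: [0.13, -3.139, 0.0]
contact_force: [-0.1, 0.3, -0.1]
gripper_width: 0.003
```

```bash
python3 -m jog '[{"delta_rot":[0,0,0],"offset":[8,0,0],"hand":0},{"delta_rot":[0,0,0],"offset":[12,0,-20],"hand":0},{"delta_rot":[0,0,0],"offset":[12,0,-70],"hand":0},{"delta_rot":[0,0,0],"offset":[12,0,-120],"hand":0},{"delta_rot":[0,0,0],"offset":[12,0,-120],"hand":0},{"delta_rot":[0,0,0],"offset":[12,0,-120],"hand":0}]'
python3 - <<'E'
from h import *
cv2.imwrite("pics/w2.png",r.snapshot("wrist"))
b=w(P,LOC["read_button_top"]); rows([(b[0],b[1],z,-100) for z in (.2,.092,.08)]); print(b)
E
```

```text
time: 9.35
tcp_pos: [0.4953, 0.1237, 0.2074]
eef_rot: [0.128, -3.138, -0.001]
contact_force: [0.2, 0.1, -0.2]
gripper_width: -0.003
tcp [0.4951 0.1236 0.2068] yaw -175.3 tilt [-0.002 -0.    -1.   ] F [ 0.2 -0.4 -0.4] t 9.4
[ 4.721e-01 -4.450e-02  2.000e-01 -1.000e+02] -> [36.6, -165.7, 6.8] -1.315
[ 4.721e-01 -4.450e-02  9.200e-02 -1.000e+02] -> [36.6, -165.7, 114.8] -1.315
[ 4.721e-01 -4.450e-02  8.000e-02 -1.000e+02] -> [36.6, -165.7, 126.8] -1.315
[ 0.47211911 -0.04452815  0.088     ]
```

View pics/w2.png

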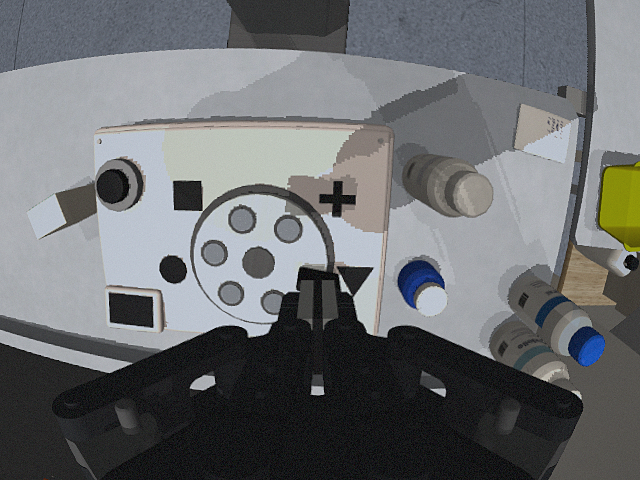

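The wrist picture shows the tab at (318,270) pointing at the triangle at (355,277). The button is at (112,185). I'll move over the button.

```bash
python3 -m jog '[{"delta_rot":[0,0,-0.165],"offset":[4.6,-21,0],"hand":0},{"delta_rot":[0,0,-0.33],"offset":[9,-42,0],"hand":0},{"delta_rot":[0,0,-0.495],"offset":[14,-62,0],"hand":0},{"delta_rot":[0,0,-0.66],"offset":[18,-83,0],"hand":0},{"delta_rot":[0,0,-0.825],"offset":[23,-104,0],"hand":0},{"delta_rot":[0,0,-0.99],"offset":[27,-125,0],"hand":0},{"delta_rot":[0,0,-1.155],"offset":[32,-145,0],"hand":0},{"delta_rot":[0,0,-1.315],"offset":[36.6,-165.7,7],"hand":0},{"delta_rot":[0,0,-1.315],"offset":[36.6,-165.7,7],"hand":0},{"delta_rot":[0,0,-1.315],"offset":[36.6,-165.7,7],"hand":0}]'
python3 - <<'E'
from h import *
cv2.imwrite("pics/w3.png",r.snapshot("wrist")); i=r.snapshot("top"); cv2.imwrite("pics/t3.png",cv2.resize(i[165:305,180:450],(800,415),interpolation=cv2.INTER_CUBIC))
for n,z in (("turret_tab",.092),("turret_sight",.066),("label_triangle",.066)):
    for k in r.spot_point("top",n)[:1]:
        v=at_z("top",k["uv"],z)[:2]-AX[:2]; print(n,k["score"],np.degrees(np.arctan2(v[1],v[0])-P[2])-180,np.hypot(*v))
for k in r.spot_point("wrist","read_button_top")[:1]: print(k, wproj(w(P,LOC["read_button_top"])))
b=w(P,LOC["read_button_top"]); rows([(b[0],b[1],z,-100) for z in (.2,.092,.08)])
E
```

```text
time: 10.65
tcp_pos: [0.4726, -0.0441, 0.2002]
eef_rot: [2.015, -2.408, -0.001]
contact_force: [0.2, 0.4, 0.8]
gripper_width: -0.001
turret_tab 0.69 -102.73904865313047 0.05140255573999462
{'uv': [319.0, 235.0], 'score': 0.66} [318.1 232.1]
tcp [ 0.473  -0.0439  0.2008] yaw -100.0 tilt [ 0.  0. -1.] F [0.1 0.5 0.3] t 10.95
[ 4.721e-01 -4.450e-02  2.000e-01 -1.000e+02] -> [0.7, 0.8, 0.8] -0.0
[ 4.721e-01 -4.450e-02  9.200e-02 -1.000e+02] -> [0.7, 0.8, 108.8] -0.0
[ 4.721e-01 -4.450e-02  8.000e-02 -1.000e+02] -> [0.7, 0.8, 120.8] -0.0
```

View pics/t3.png

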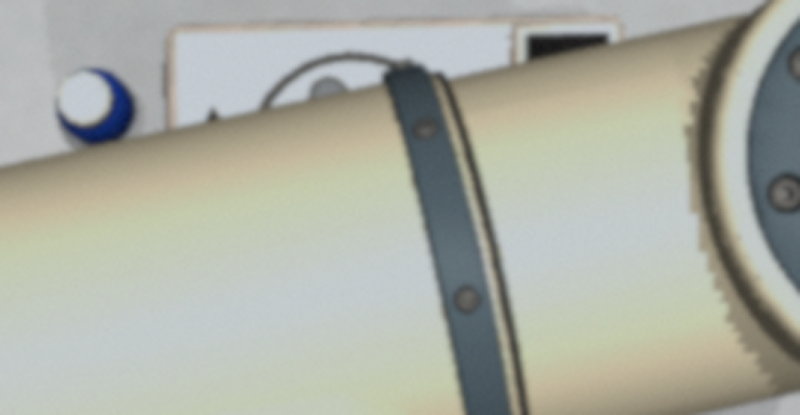

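The arm hides the turret from the top camera, with only the jar and the photometer's far edge visible. I'll confirm the click with the scene camera before pressing.

```bash
python3 - <<'E'
from h import *
i=r.snapshot("scene"); a=cv2.resize(i[190:310,230:430],(800,480),interpolation=cv2.INTER_CUBIC); cv2.imwrite("pics/s3.png",a)
for n,z in (("turret_tab",.092),("turret_sight",.066)):
    for k in r.spot_point("scene",n)[:1]:
        v=at_z("scene",k["uv"],z)[:2]-AX[:2]; print(n,k,np.degrees(np.arctan2(v[1],v[0])-P[2])-180,np.hypot(*v))
for th in (-100,-94,-106):
    t=np.radians(th); print(th,[((proj("scene",w(P,(15-d*np.cos(t),26-d*np.sin(t),109)))-[230,190])*4).round() for d in (32,64)])
E
```

```text
turret_tab {'uv': [301.8, 212.4], 'score': 0.85} -97.1006285163971 0.04827129081020109
turret_sight {'uv': [291.4, 220.8], 'score': 0.84} -91.4460813452863 0.07431601293441317
-100 [array([311.,  69.]), array([269.,  51.])]
-94 [array([307.,  71.]), array([260.,  55.])]
-106 [array([316.,  67.]), array([278.,  47.])]
```

View pics/s3.png

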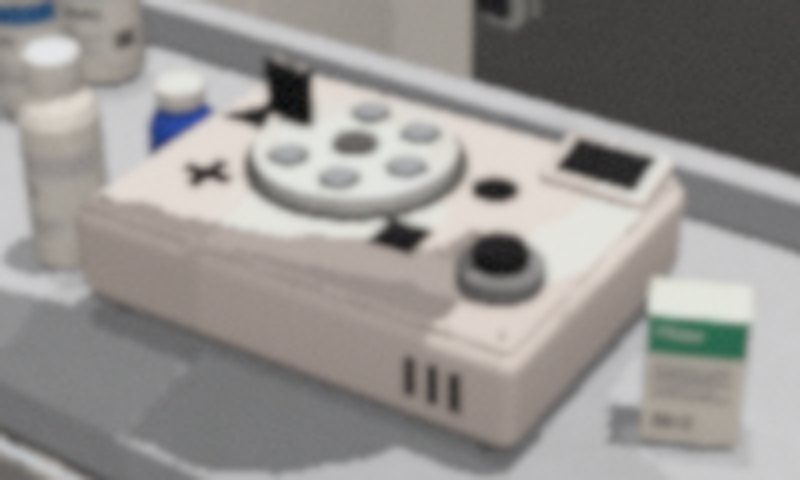

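The scene picture shows the tab's top edge from (268,58) to (312,70), pointing at the triangle. The prediction for -100° is (269,51) to (311,69), so it has clicked in. Now I'll press the button.

```bash
python3 -m jog '[{"delta_rot":[0,0,0],"offset":[0.7,0.8,40],"hand":0},{"delta_rot":[0,0,0],"offset":[0.7,0.8,80],"hand":0},{"delta_rot":[0,0,0],"offset":[0.7,0.8,100],"hand":0},{"delta_rot":[0,0,0],"offset":[0.7,0.8,108],"hand":0},{"delta_rot":[0,0,0],"offset":[0.7,0.8,110],"hand":0},{"delta_rot":[0,0,0],"offset":[0.7,0.8,112],"hand":0},{"delta_rot":[0,0,0],"offset":[0.7,0.8,114],"hand":0},{"delta_rot":[0,0,0],"offset":[0.7,0.8,116],"hand":0},{"delta_rot":[0,0,0],"offset":[0.7,0.8,116],"hand":0}]'
```

```text
time: 12.22
tcp_pos: [0.4727, -0.0448, 0.0853]
eef_rot: [-2.018, 2.406, -0.001]
contact_force: [0.2, 1.3, 3.1]
gripper_width: 0.005
```

```bash
python3 -m jog '[{"delta_rot":[0,0,0],"offset":[0,0,1],"hand":0},{"delta_rot":[0,0,0],"offset":[0,0,2],"hand":0},{"delta_rot":[0,0,0],"offset":[0,0,3],"hand":0},{"delta_rot":[0,0,0],"offset":[0,0,3],"hand":0}]'
```

```text
time: 12.72
tcp_pos: [0.4726, -0.0448, 0.0821]
eef_rot: [-2.018, 2.406, -0.001]
contact_force: [1.7, 1.0, 4.3]
gripper_width: 0.001
```

Close to fully down. I'll keep going until the force rises at the stop.

```bash
python3 -m jog '[{"delta_rot":[0,0,0],"offset":[0,0,1],"hand":0},{"delta_rot":[0,0,0],"offset":[0,0,1.5],"hand":0},{"delta_rot":[0,0,0],"offset":[0,0,1.5],"hand":0}]'
```

```text
time: 13.1
tcp_pos: [0.4727, -0.0448, 0.0819]
eef_rot: [-2.019, 2.405, -0.002]
contact_force: [-3.0, 2.9, 15.1]
gripper_width: -0.002
```

The force is 15 N with no further travel, so the button is bottomed out. I'll release, lift, and turn the arm clear to check.

```bash
python3 -m jog '[{"delta_rot":[0,0,0],"offset":[0,0,-4],"hand":0},{"delta_rot":[0,0,0],"offset":[0,0,-10],"hand":0},{"delta_rot":[0,0,0],"offset":[0,0,-40],"hand":0},{"delta_rot":[0,0,0],"offset":[0,0,-90],"hand":0},{"delta_rot":[0,0,0],"offset":[0,0,-140],"hand":0},{"delta_rot":[0,0,0],"offset":[50,0,-150],"hand":0},{"delta_rot":[0,0,0],"offset":[100,0,-150],"hand":0},{"delta_rot":[0,0,0],"offset":[150,0,-150],"hand":0},{"delta_rot":[0,0,0],"offset":[200,0,-150],"hand":0},{"delta_rot":[0,0,0],"offset":[250,0,-150],"hand":0},{"delta_rot":[0,0,0],"offset":[300,0,-150],"hand":0},{"delta_rot":[0,0,0],"offset":[300,0,-150],"hand":0},{"delta_rot":[0,0,0],"offset":[300,0,-150],"hand":0}]'
python3 - <<'E'
from h import *
a,b=r.snapshot("top"),r.snapshot("scene")
cv2.imwrite("pics/f.png",np.vstack([cv2.resize(a[165:305,180:450],(580,300),interpolation=cv2.INTER_CUBIC),cv2.resize(b[190:295,230:433],(580,300),interpolation=cv2.INTER_CUBIC)]))
for n,z in (("turret_tab",.092),("turret_sight",.066),("label_triangle",.066)):
    for k in r.spot_point("top",n)[:1]:
        v=at_z("top",k["uv"],z)[:2]-AX[:2]; print(n,k["score"],np.degrees(np.arctan2(v[1],v[0])-P[2])-180,np.hypot(*v))
for c in ("top","scene"):
  print([ (k["uv"]) for k in r.spot_point(c,"read_button_top")[:1]],"expected",proj(c,w(P,LOC["read_button_top"])))
for n in ("gel_jar","saline_bottle","lancet_box"): print(n,[np.round(k["box"]) for k in r.find_in("top",n)[:1]])
E
```

```text
time: 14.72
tcp_pos: [0.4191, -0.3398, 0.2293]
eef_rot: [2.017, -2.407, -0.004]
contact_force: [-0.9, 0.0, -0.3]
gripper_width: -0.0
turret_tab 0.59 -100.72213656656238 0.0465365282615886
turret_sight 0.84 -101.9320384786099 0.07545145077396169
label_triangle 0.62 -102.41766185271803 0.07390018366804882
[[376.3, 251.5]] expected [374.81569227 252.20330872]
[[355.5, 249.0]] expected [355.49137635 249.98096019]
gel_jar []
saline_bottle [array([192., 246., 230., 275.])]
lancet_box [array([402., 222., 445., 250.])]
```

View pics/f.png

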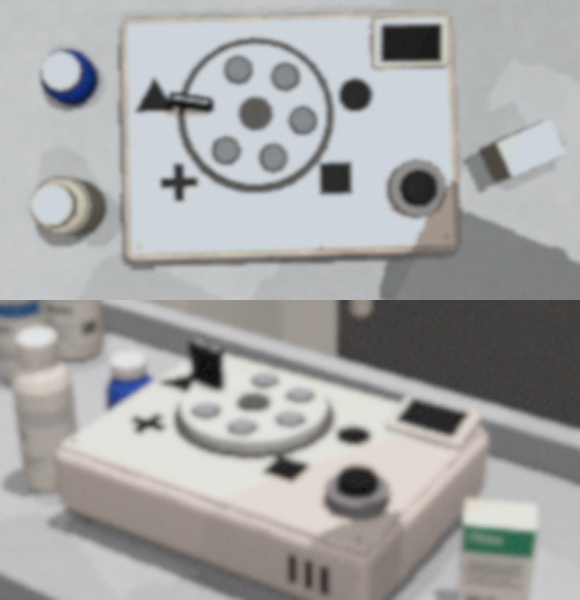

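The tab, at (190,101), points at the triangle at (153,96). The button at (418,188) is up, and the jar, bottle and box are where they were. I'll hand in.

```bash
python3 -c "
from workcell import r
print(r.finish_job())"
```

```text
the job is handed in; nothing more can be done
None
```

The turret is clicked in at the triangle and the button has been pressed and released. I handed the job in at about 15 s on the robot's clock.

- **Turret:** I pushed the tab clockwise through two clicks with the shut fingertips. The forces I read were about 6 N, and it snapped ahead both times. In the last picture the tab was at about -101° against -100° for the triangle position. The scene camera had agreed before I pressed the button.
- **Button:** I pressed it straight down until it stopped moving, with 15 N on it. That was 6 mm below its expected top. In the last pictures it is back up, within about 2 px of its expected position.
- **Jar, bottle and box:** In the last pictures all three look unmoved. The network missed the jar in the last top picture, so I judged that one by eye. Its boxes for the bottle and the box matched the start within 2 px.
- **Arm:** The arm was clear of everything, reading no contact force, when I handed in.

Two readings disagreed or fell short. Before the press, the scene camera's estimate of where the tab pointed was -91°, but the tab itself read -97° and its edge matched -100°. The top camera was also blocked by the arm at that moment.

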